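Find and tag the tired isolation mount

ROBOT

A 7-joint arm with a two-finger parallel gripper is mounted at the origin on the work surface. World frame = base frame: x ahead of the robot, y to its left, z up, the work surface at z = 0. Lengths are in m, angles in rad, forces in N, time in s.
With the tool pointing down it reaches from about 0.4 to 0.875 m from the base axis. Payload 6.5 kg.
Tool frame: the origin (TCP) lies midway between the tips of the shut fingers; the grasp point (between the pads) lies 19 mm behind it; z points along the fingers, y is the line along which they close (so a half turn about z gives the same grasp; the last joint's range is limited). The gripper opens to 85 mm and grips with 20 to 120 N. Pads are 22 mm wide; open, the fingers measure 114 mm over their backs; the gripper's body (76 mm by 85 mm) begins 54 mm behind the grasp point. The pads swing forward as they close: fully open they stand 13 mm farther back than shut.
Start: joints at [-1.372, 0.536, -0.004, 1.538, 0.003, 1.067, -0.071], TCP at [0.17, 0.627, 0.231] pointing down, gripper open.
Joint ranges: [-2.7, 2.7], [-0.37, 2.16], [-1.27, 1.26], [0.24, 2.4], [-1.31, 4.45], [0.19, 1.91], [-2.76, 2.76]. Speed limits (rad/s): [2.39, 2.39, 3.14, 3.14, 3.14, 3.14, 3.14].

INTERFACE

Orientations are given as [roll, pitch, yaw] about the fixed x, y, z axes, in that order (R = Rz(yaw) Ry(pitch) Rx(roll)).
In Python, from cell import monitor, read_camera, r, nets gives the robot as it stands.
- The arm moves only by the tool carry_out, never from a script. Its argument "targets" is a list of rows, each an object of numbers: "x", "y", "z": the shift along the tool's x, y, z as a fraction of full scale; "rx", "ry", "rz": the turn, a rotation vector about the tool's x, y, z as a fraction of full scale; "grip": the closure, from 0 (fully open) to 1 (shut). In form: [{"x": .., "y": .., "z": .., "rx": .., "ry": .., "rz": .., "grip": ..}, ...]. A call has 1 to 5 rows; each row is the pose to reach, as a shift and turn from the pose commanded when the call began, along the tool's axes at that moment; what a row does not reach only later rows make up. Full scale, the value 1, is 120 mm for a shift and 120 degrees for a turn. A row lasts 1/12 s, in which the tool goes at most 41.7 mm and 7.16 degrees, less where a joint would pass 70% of its speed; a pose out of reach is approached as far as the arm can. A call with a number of a shift or a turn outside -1 to 1 is refused whole. A call with a gripper value outside its range is refused whole. The fingers move at their own pace and stop on an object; "grip_force" is the grip in N (left out, the last holds). Time passes only in rows, so rows that repeat a pose let the fingers close. It gives the time, the measured TCP pose, the force, the opening and the grip force at its end, in the units of the state.
- monitor.read_state(): the state, without advancing time (a new reading comes with each control period).
- read_camera(name): name is "scene" or "top"; returns a dict with "pixels" (384x512x3 uint8, red, green, blue), "depth" (384x512 float32, m along the optical axis (not along the pixel's ray), 0 where there is no reading), "fx", "fy", "cx", "cy" (pixels), "R" (3x3) and "t" (3): a world point X has camera coordinates R X + t. Camera axes: x right, y down, z forward; pixel columns grow to the right and rows downward; lengths in m; the calibration is good to about 2 mm. A picture is of the moment at which its call begins.
- r.close_job(): hands the job in; it is judged then, once.
Trained networks look in the newest picture that a camera, given by its name, has taken for a name from the list of things; names that differ only in an ending like _2 or _b are one class to them, and where a whole thing is asked for, a point or a joint stands for the part that bears it (a point fixed in the world has none). Each returns a list of dicts, best first, with "score" (0 to 1); they miss things now and then, are a little off and sometimes report something else, mostly with a low value. They report only what shows in the picture. A call takes as long as a camera call. They do not tell look-alikes from the thing itself.
- nets.find_in(camera, name): "at" ([x, y, z] in m, in world coordinates, good to about 4 mm: the middle of the surface that is visible of it).
- nets.outline_of(camera, name): "pixels" (384x512 bool, what is visible of it).
- nets.tip_of(camera, name): "at" ([x, y, z] in m, in world coordinates, good to about 4 mm: a listed point, or the origin of a listed thing).
The state is a dict: "t": time; "joint_pos": joint angles; "joint_velocities": joint speeds; "tau": joint torques, N m; "tool_pos": TCP position; "eef_rot": TCP orientation; "force": force on the tool from outside, world axes, zero at the start; "moment": the same for the moment, N m; "width": finger opening in m; "finger_force": force on a finger pad.
Only numpy, scipy, OpenCV 4.12 (cv2) and the standard library are available. Lean on these libraries where they do the work, as an engineer would, in place of code of your own. Each camera call takes 0.05 s, during which the arm holds its last target. There are 200 camera calls.

TASK

One of the three spring isolation mounts on the optical table has gone soft. With closed fingertips press each round pad down a few millimetres and let it up again, in turn from the robot's left to its right, to feel which spring is the softest; then push the yellow tag on that mount fully down and let go. Leave the other two tags up, and do not move or lift the lens post, the lens case or the screwdriver.

Things in the scene. Friction and masses are not known exactly. Their poses are not given: they have to be found in the camera images.
- left: The isolation mount on the robot's left (+y): one of three that look exactly alike, bolted down in a row. Black base plate 150 x 66 x 20 mm high, origin at the centre of its underside, on the table, axes parallel to the world's. On it, 40 mm along +x, a round pad on a coil spring; 45 mm along -x (towards the robot) a yellow tag in an aluminium housing 36 x 36 mm, top 42 mm above the table.
- left_pad (a point): Fixed point: centre of the top of the left mount's pad at rest, 68 mm above the table. The pad is an aluminium disc 52 mm across with a black rubber top 48 mm across; it goes straight down when pressed, up to 14 mm, and springs back when let go.
- left_tag (a point): Fixed point: centre of the top of the left mount's tag while it is up, 60 mm above the table. The tag is a yellow plastic block 26 x 26 mm standing 18 mm above its housing; it goes straight down 12 mm to its stop.
- middle: The isolation mount at the middle, just like the left one.
- middle_pad (a point): Fixed point: centre of the top of the middle mount's pad at rest, as left_pad.
- middle_tag (a point): Fixed point: centre of the top of the middle mount's tag while it is up, as left_tag.
- right: The isolation mount at the robot's right (-y), just like the left one.
- right_pad (a point): Fixed point: centre of the top of the right mount's pad at rest, as left_pad.
- right_tag (a point): Fixed point: centre of the top of the right mount's tag while it is up, as left_tag.
- pad_a (a joint): How far the pad on spring unit a is pressed down, m: 0 at rest to 0.014 bottomed. Units a, b and c sit on the left, middle and right mounts in an unknown order, each with its own pad and tag. Every pad starts to move at about 0.8 N; then the three springs differ: about 0.4, 0.8 and 1.2 N per mm.
- tag_a (a joint): How far the tag on spring unit a is pushed down, m: 0 up (as it starts) to 0.012 fully down. No spring: it slides at about 3 N and stays where it is left.
- pad_b (a joint): How far the pad on spring unit b is pressed down, as pad_a.
- tag_b (a joint): How far the tag on spring unit b is pushed down, as tag_a.
- pad_c (a joint): How far the pad on spring unit c is pressed down, as pad_a.
- tag_c (a joint): How far the tag on spring unit c is pushed down, as tag_a.
- lens_post: Bystander: a small round lens (40 mm across) in a black ring on a steel post with a round black foot (44 mm across), 88 mm tall in all, loose, beyond the mounts. Origin at the centre of its underside.
- lens_case: Bystander: two stacked clear plastic lens cases joined as one, 70 x 70 x 41 mm, with a white label, loose, beyond the mounts. Origin at the centre of its underside.
- driver: Bystander: a yellow-handled screwdriver 170 mm long, lying loose to the right of the mounts, under 35 mm high. It lies along its x axis, handle to its -x.
Things that resemble listed ones, but are neither listed nor needed, are in the scene too. What is shaped like the right but brown is not meant.

How it is judged:
On the way, in this order (a step that is already met when the one before it is completed fails the run):
1. the pad of the left mount is pressed down at least 2 mm (horizontal distance between the grasp point and left_pad below 0.05 m and value of joint any of pad_a, pad_b, pad_c above 0.002 m), for 0.04 s.
2. the pad of the middle mount is pressed down at least 2 mm (horizontal distance between the grasp point and middle_pad below 0.05 m and value of joint any of pad_a, pad_b, pad_c above 0.002 m), for 0.04 s.
3. the pad of the right mount is pressed down at least 2 mm (horizontal distance between the grasp point and right_pad below 0.05 m and value of joint any of pad_a, pad_b, pad_c above 0.002 m), for 0.04 s.
4. the tag of the softest mount is pushed down at least 10 mm (value of joint tag_c above 0.01 m), for 0.1 s.
At the end, for the whole second after the job is handed in: The tag of the softest mount is at least 10 mm down (of 12), the other two tags are less than 3 mm down, all three pads are back up (within 2 mm), and the lens post, lens case and screwdriver are within 20 mm of where they started (value of joint tag_c above 0.01 m and value of joint each of tag_a, tag_b below 0.003 m and value of joint each of pad_a, pad_b, pad_c below 0.002 m and distance of each of lens_post, lens_case, driver from where it was at the start of the episode below 0.02 m); the robot touches nothing.
It fails at once if the tag of a mount that is not the softest is pushed down 4 mm or more (value of joint any of tag_a, tag_b above 0.004 m).
It fails at once if a bystander is moved or lifted by 25 mm or more (distance of any of lens_post, lens_case, driver from where it was at the start of the episode above 0.025 m).
It also fails if it takes over 51 s, if anything falls off the work surface, if the arm or the gripper's body presses on something with over 40 N, if the wrist force passes 120 N, or if a joint passes its speed limit or range.

## Working session

There is one attempt and no reset: what is moved stays moved. The work goes in short steps, Python scripts to look and compute and a tool call to move; the robot and the scene stay as the last step left them, time stands still between calls to the robot, and variables do not carry over. Pictures are saved under pics/ and viewed, at most 10 in all, crops included, and the job is handed in when it is done.

Besides the shell and the picture viewer there is one more tool, called after "Emit:" by a JSON object that holds its "name" and its "arguments", one argument or row to a line. carry_out: Moves the arm, as the interface text tells. Shift numbers are shares of 120 mm and turn numbers shares of 120 degrees, none past 1 either way. Its arguments: {"type":"object","properties":{"targets":{"type":"array"},"grip_force":{"type":"number"}},"required":["targets"]}

```bash
mkdir -p pics; python3 - <<'E'
from cell import monitor, read_camera, r, nets
import cv2, numpy as np
s=monitor.read_state(); print({k:np.round(v,3).tolist() for k,v in s.items()})
ims=[]
for c in("top","scene"):
    d=read_camera(c); ims.append(d["pixels"])
    for n in("left_pad","middle_pad","right_pad","left_tag","middle_tag","right_tag","left"):
        print(c,n,[(np.round(k["at"],3).tolist(),round(k["score"],2)) for k in nets.tip_of(c,n)])
    cv2.imwrite(f"pics/{c}0.png",cv2.cvtColor(d["pixels"],cv2.COLOR_RGB2BGR))
    # height map points for own measurement
    np.savez(f"{c}0.npz",**d)
E
```

```text
{'t': 0.0, 'joint_pos': [-1.372, 0.537, -0.004, 1.539, 0.003, 1.067, -0.071], 'joint_velocities': [0.0, 0.002, -0.002, -0.002, 0.001, -0.0, 0.0], 'tau': [0.0, -58.342, 1.049, -25.909, 0.012, 0.01, -0.0], 'tool_pos': [0.17, 0.627, 0.23], 'eef_rot': [-3.14, 0.0, 2.877], 'force': [-0.457, -0.061, -0.902], 'moment': [-0.001, 0.029, -0.027], 'finger_force': 0.0, 'width': 0.085}
top left_pad [([0.536, 0.194, 0.069], 0.63)]
top middle_pad [([0.587, -0.026, 0.067], 0.83)]
top right_pad [([0.577, -0.163, 0.068], 0.87), ([0.365, -0.152, 0.071], 0.81), ([0.771, -0.278, 0.068], 0.68)]
top left_tag [([0.454, 0.193, 0.058], 0.9)]
top middle_tag [([0.507, -0.025, 0.056], 0.95)]
top right_tag [([0.494, -0.166, 0.058], 0.94), ([0.292, -0.177, 0.062], 0.91), ([0.687, -0.27, 0.059], 0.82)]
top left [([0.498, 0.196, 0.001], 0.66)]
scene left_pad [([0.537, 0.193, 0.067], 0.69)]
scene middle_pad [([0.585, -0.022, 0.067], 0.83)]
scene right_pad [([0.768, -0.276, 0.068], 0.91), ([0.371, -0.155, 0.073], 0.86)]
scene left_tag [([0.45, 0.197, 0.059], 0.97)]
scene middle_tag [([0.505, -0.022, 0.061], 0.63), ([0.537, -0.166, 0.001], 0.38)]
scene right_tag [([0.29, -0.174, 0.062], 0.83), ([0.497, -0.168, 0.059], 0.72), ([0.686, -0.267, 0.059], 0.68)]
scene left [([0.497, 0.191, 0.001], 0.75), ([0.536, -0.166, 0.0], 0.44)]
```

View pics/top0.png

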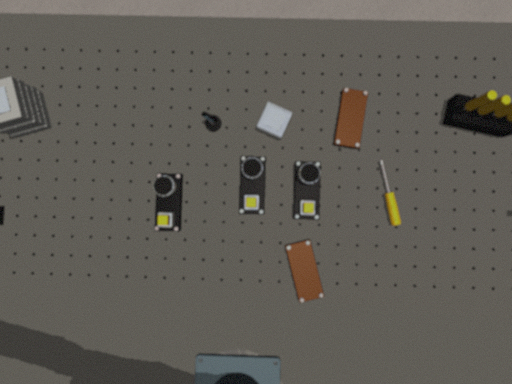

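View pics/scene0.png

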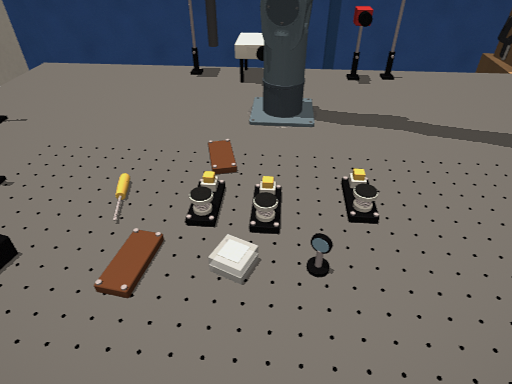

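The top view shows the three black mounts at about (168,202), (253,184) and (307,190). The brown look-alikes are at (351,118) and (304,270), the post at (212,122), the case at (274,120) and the driver at (390,195). The scene view shows the same layout. Next I'll measure the pads and tags from the depth images of both cameras.

```bash
python3 - <<'E'
import numpy as np, cv2
est={"left":(.497,.194),"middle":(.547,-.024),"right":(.537,-.166)}
for c in("top","scene"):
    d=np.load(c+"0.npz"); D=d["depth"]; v,u=np.mgrid[:384,:512]
    X=(np.stack([(u-d["cx"])/d["fx"]*D,(v-d["cy"])/d["fy"]*D,D],-1)-d["t"])@d["R"]
    hsv=cv2.cvtColor(d["pixels"],cv2.COLOR_RGB2HSV)
    for n,(x,y) in est.items():
        for p,dx,r in(("pad",.04,.04),("tag",-.045,.03)):
            m=(D>0)&(np.hypot(X[...,0]-x-dx,X[...,1]-y)<r)&(X[...,2]>(.061 if p=="pad" else .052))&(X[...,2]<.08)
            if p=="tag": m&=(hsv[...,1]>120)
            P=X[m]
            if len(P): print(c,n,p,m.sum(),P.mean(0).round(3),((P.min(0)+P.max(0))/2).round(3),np.ptp(P,0).round(3))
E
```

```text
top left pad 342 [0.538 0.191 0.067] [0.538 0.194 0.066] [0.05 0.05 0.01]
top left tag 96 [0.452 0.192 0.059] [0.453 0.192 0.06 ] [0.023 0.025 0.008]
top middle pad 343 [ 0.588 -0.024  0.067] [ 0.588 -0.024  0.067] [0.05  0.049 0.011]
top middle tag 78 [ 0.502 -0.024  0.06 ] [ 0.502 -0.024  0.059] [0.02  0.02  0.007]
top right pad 347 [ 0.579 -0.165  0.067] [ 0.58  -0.166  0.067] [0.05  0.051 0.011]
top right tag 81 [ 0.493 -0.164  0.06 ] [ 0.494 -0.164  0.059] [0.02  0.022 0.01 ]
scene left pad 304 [0.542 0.191 0.067] [0.539 0.192 0.066] [0.051 0.051 0.009]
scene left tag 92 [0.457 0.192 0.059] [0.454 0.192 0.057] [0.027 0.026 0.009]
scene middle pad 329 [ 0.592 -0.024  0.067] [ 0.589 -0.025  0.066] [0.052 0.049 0.01 ]
scene middle tag 91 [ 0.506 -0.024  0.059] [ 0.502 -0.024  0.057] [0.029 0.024 0.01 ]
scene right pad 309 [ 0.584 -0.164  0.067] [ 0.579 -0.165  0.066] [0.05  0.049 0.009]
scene right tag 94 [ 0.497 -0.164  0.058] [ 0.494 -0.165  0.057] [0.027 0.025 0.01 ]
```

Emit:
{"name": "carry_out", "arguments": {
  "targets": [
    {"x": -0.32, "y": -0.22, "rz": -0.042, "grip": 1},
    {"x": -0.64, "y": -0.45, "rz": -0.084, "grip": 1},
    {"x": -0.96, "y": -0.67, "rz": -0.126, "grip": 1},
    {"x": -0.96, "y": -0.67, "rz": -0.126, "grip": 1}
  ],
  "grip_force": 40
}}

```text
invalid input
```

Emit:
{"name": "carry_out", "arguments": {
  "targets": [
    {"x": -0.32, "y": -0.22, "z": 0, "rx": 0, "ry": 0, "rz": -0.042, "grip": 1},
    {"x": -0.64, "y": -0.45, "z": 0, "rx": 0, "ry": 0, "rz": -0.084, "grip": 1},
    {"x": -0.96, "y": -0.67, "z": 0, "rx": 0, "ry": 0, "rz": -0.126, "grip": 1},
    {"x": -0.96, "y": -0.67, "z": 0, "rx": 0, "ry": 0, "rz": -0.126, "grip": 1}
  ],
  "grip_force": 40
}}

```text
t: 1.13
tool_pos: [0.2657, 0.5144, 0.2313]
eef_rot: [-3.139, 0.003, 3.138]
force: [1.1, -0.1, -0.5]
width: 0.0389
finger_force: 0.0
```

Emit:
{"name": "carry_out", "arguments": {
  "targets": [
    {"x": -0.25, "y": -0.3, "z": 0, "rx": 0, "ry": 0, "rz": 0, "grip": 1},
    {"x": -0.5, "y": -0.6, "z": 0, "rx": 0, "ry": 0, "rz": 0, "grip": 1},
    {"x": -0.76, "y": -0.9, "z": 0, "rx": 0, "ry": 0, "rz": 0, "grip": 1},
    {"x": -0.76, "y": -0.9, "z": 0, "rx": 0, "ry": 0, "rz": 0, "grip": 1}
  ]
}}

```text
t: 1.47
tool_pos: [0.356, 0.406, 0.2315]
eef_rot: [-3.139, 0.002, 3.133]
force: [0.4, -0.4, -0.1]
width: 0.0001
finger_force: 0.0
```

Emit:
{"name": "carry_out", "arguments": {
  "targets": [
    {"x": -0.25, "y": -0.3, "z": 0, "rx": 0, "ry": 0, "rz": 0, "grip": 1},
    {"x": -0.5, "y": -0.6, "z": 0, "rx": 0, "ry": 0, "rz": 0, "grip": 1},
    {"x": -0.76, "y": -0.9, "z": 0, "rx": 0, "ry": 0, "rz": 0, "grip": 1},
    {"x": -0.76, "y": -0.9, "z": 0, "rx": 0, "ry": 0, "rz": 0, "grip": 1}
  ]
}}

```text
t: 1.8
tool_pos: [0.4467, 0.2976, 0.2317]
eef_rot: [-3.139, 0.002, 3.133]
force: [0.1, -1.0, -0.6]
width: 0.0002
finger_force: 0.0
```

Emit:
{"name": "carry_out", "arguments": {
  "targets": [
    {"x": -0.25, "y": -0.3, "z": 0.2, "rx": 0, "ry": 0, "rz": 0, "grip": 1},
    {"x": -0.5, "y": -0.6, "z": 0.4, "rx": 0, "ry": 0, "rz": 0, "grip": 1},
    {"x": -0.74, "y": -0.87, "z": 0.6, "rx": 0, "ry": 0, "rz": 0, "grip": 1},
    {"x": -0.74, "y": -0.87, "z": 0.8, "rx": 0, "ry": 0, "rz": 0, "grip": 1},
    {"x": -0.74, "y": -0.87, "z": 0.8, "rx": 0, "ry": 0, "rz": 0, "grip": 1}
  ]
}}

```text
t: 2.22
tool_pos: [0.5318, 0.192, 0.1307]
eef_rot: [-3.136, -0.004, 3.133]
force: [-0.8, -0.4, 0.2]
width: 0.0001
finger_force: 0.0
```

Emit:
{"name": "carry_out", "arguments": {
  "targets": [
    {"x": -0.04, "y": 0, "z": 0.22, "rx": 0, "ry": 0, "rz": 0, "grip": 1},
    {"x": -0.04, "y": 0, "z": 0.42, "rx": 0, "ry": 0, "rz": 0, "grip": 1},
    {"x": -0.04, "y": 0, "z": 0.42, "rx": 0, "ry": 0, "rz": 0, "grip": 1},
    {"x": -0.04, "y": 0, "z": 0.42, "rx": 0, "ry": 0, "rz": 0, "grip": 1},
    {"x": -0.04, "y": 0, "z": 0.42, "rx": 0, "ry": 0, "rz": 0, "grip": 1}
  ]
}}

```text
t: 2.63
tool_pos: [0.5365, 0.1997, 0.0862]
eef_rot: [3.141, 0.001, 3.141]
force: [-0.2, 0.6, -0.0]
width: 0.0002
finger_force: 0.0
```

```bash
cat > f.py <<'E'
from cell import monitor, read_camera
import numpy as np
F=[];P=[]
for i in range(6):
    read_camera("top"); s=monitor.read_state(); F.append(s["force"]); P.append(s["tool_pos"])
print(round(s["t"],2),np.mean(P,0).round(4),np.mean(F,0).round(2),np.std(F,0).round(2))
E
python3 f.py
```

```text
2.93 [0.5368 0.1995 0.0864] [ 0.06 -0.12  0.27] [0.33 0.66 0.4 ]
```

Emit:
{"name": "carry_out", "arguments": {
  "targets": [
    {"x": 0, "y": -0.05, "z": 0.07, "rx": 0, "ry": 0, "rz": 0, "grip": 1},
    {"x": 0, "y": -0.05, "z": 0.14, "rx": 0, "ry": 0, "rz": 0, "grip": 1},
    {"x": 0, "y": -0.05, "z": 0.22, "rx": 0, "ry": 0, "rz": 0, "grip": 1},
    {"x": 0, "y": -0.05, "z": 0.22, "rx": 0, "ry": 0, "rz": 0, "grip": 1},
    {"x": 0, "y": -0.05, "z": 0.22, "rx": 0, "ry": 0, "rz": 0, "grip": 1}
  ]
}}

```text
t: 3.35
tool_pos: [0.5364, 0.1917, 0.0582]
eef_rot: [-3.14, -0.0, 3.14]
force: [-1.4, -2.9, 12.9]
width: -0.0002
finger_force: 6.3
```

```bash
python3 f.py
```

```text
3.65 [0.5364 0.1917 0.0586] [-2.   -3.14 12.23] [0.56 0.16 0.51]
```

Emit:
{"name": "carry_out", "arguments": {
  "targets": [
    {"x": 0, "y": 0, "z": -0.2, "rx": 0, "ry": 0, "rz": 0, "grip": 1},
    {"x": 0, "y": 0, "z": -0.45, "rx": 0, "ry": 0, "rz": 0, "grip": 1},
    {"x": 0, "y": 0, "z": -0.45, "rx": 0, "ry": 0, "rz": 0, "grip": 1}
  ]
}}

```text
t: 3.9
tool_pos: [0.5388, 0.1937, 0.1161]
eef_rot: [3.139, 0.006, 3.14]
force: [1.1, 0.4, 0.4]
width: 0.0
finger_force: 0.0
```

Emit:
{"name": "carry_out", "arguments": {
  "targets": [
    {"x": -0.07, "y": -0.3, "z": 0, "rx": 0, "ry": 0, "rz": 0, "grip": 1},
    {"x": -0.15, "y": -0.6, "z": 0, "rx": 0, "ry": 0, "rz": 0, "grip": 1},
    {"x": -0.22, "y": -0.9, "z": 0, "rx": 0, "ry": 0, "rz": 0, "grip": 1},
    {"x": -0.22, "y": -0.9, "z": 0, "rx": 0, "ry": 0, "rz": 0, "grip": 1}
  ]
}}

```text
t: 4.23
tool_pos: [0.5636, 0.0746, 0.1116]
eef_rot: [-3.136, 0.0, 3.13]
force: [-0.5, -1.1, 1.2]
width: 0.0002
finger_force: 0.0
```

Emit:
{"name": "carry_out", "arguments": {
  "targets": [
    {"x": -0.07, "y": -0.3, "z": 0, "rx": 0, "ry": 0, "rz": 0, "grip": 1},
    {"x": -0.15, "y": -0.6, "z": 0, "rx": 0, "ry": 0, "rz": 0, "grip": 1},
    {"x": -0.22, "y": -0.9, "z": 0, "rx": 0, "ry": 0, "rz": 0, "grip": 1},
    {"x": -0.22, "y": -0.9, "z": 0, "rx": 0, "ry": 0, "rz": 0, "grip": 1},
    {"x": -0.22, "y": -0.9, "z": 0, "rx": 0, "ry": 0, "rz": 0, "grip": 1}
  ]
}}

```text
t: 4.65
tool_pos: [0.5883, -0.0265, 0.1113]
eef_rot: [-3.14, -0.001, 3.135]
force: [-0.4, 1.0, 0.5]
width: -0.0
finger_force: 0.0
```

```bash
python3 f.py
```

```text
4.95 [ 0.5881 -0.0219  0.1118] [ 0.03 -0.07  0.13] [0.53 0.53 0.39]
```

Next I'll press the middle pad to z of about 0.059, which is a shift of 0.053.

Emit:
{"name": "carry_out", "arguments": {
  "targets": [
    {"x": 0, "y": 0, "z": 0.15, "rx": 0, "ry": 0, "rz": 0, "grip": 1},
    {"x": 0, "y": 0, "z": 0.3, "rx": 0, "ry": 0, "rz": 0, "grip": 1},
    {"x": 0, "y": 0, "z": 0.38, "rx": 0, "ry": 0, "rz": 0, "grip": 1},
    {"x": 0, "y": 0, "z": 0.44, "rx": 0, "ry": 0, "rz": 0, "grip": 1},
    {"x": 0, "y": 0, "z": 0.44, "rx": 0, "ry": 0, "rz": 0, "grip": 1}
  ]
}}

```text
t: 5.37
tool_pos: [0.5878, -0.0221, 0.0588]
eef_rot: [3.141, -0.002, -3.142]
force: [-3.1, 2.3, 5.1]
width: -0.0004
finger_force: 2.2
```

```bash
python3 f.py
```

```text
5.67 [ 0.5887 -0.0226  0.0603] [-2.56  1.49  4.24] [0.76 0.48 0.47]
```

Emit:
{"name": "carry_out", "arguments": {
  "targets": [
    {"x": 0, "y": 0, "z": -0.2, "rx": 0, "ry": 0, "rz": 0, "grip": 1},
    {"x": 0, "y": 0, "z": -0.44, "rx": 0, "ry": 0, "rz": 0, "grip": 1},
    {"x": 0, "y": 0, "z": -0.44, "rx": 0, "ry": 0, "rz": 0, "grip": 1}
  ]
}}

```text
t: 5.92
tool_pos: [0.5925, -0.0239, 0.1175]
eef_rot: [-3.141, 0.009, 3.14]
force: [1.7, -1.1, -0.2]
width: -0.0001
finger_force: 0.0
```

Emit:
{"name": "carry_out", "arguments": {
  "targets": [
    {"x": 0.03, "y": -0.3, "z": 0, "rx": 0, "ry": 0, "rz": 0, "grip": 1},
    {"x": 0.06, "y": -0.65, "z": 0, "rx": 0, "ry": 0, "rz": 0, "grip": 1},
    {"x": 0.08, "y": -1, "z": 0, "rx": 0, "ry": 0, "rz": 0, "grip": 1},
    {"x": 0.08, "y": -1, "z": 0, "rx": 0, "ry": 0, "rz": 0, "grip": 1},
    {"x": 0.08, "y": -1, "z": 0, "rx": 0, "ry": 0, "rz": 0, "grip": 1}
  ]
}}

```text
t: 6.33
tool_pos: [0.5784, -0.1481, 0.1127]
eef_rot: [-3.139, 0.001, 3.134]
force: [-0.5, 1.4, 0.0]
width: -0.0004
finger_force: 0.0
```

Emit:
{"name": "carry_out", "arguments": {
  "targets": [
    {"x": 0, "y": -0.19, "z": 0, "rx": 0, "ry": 0, "rz": 0, "grip": 1},
    {"x": 0, "y": -0.19, "z": 0, "rx": 0, "ry": 0, "rz": 0, "grip": 1},
    {"x": 0, "y": -0.19, "z": 0, "rx": 0, "ry": 0, "rz": 0, "grip": 1}
  ]
}}

```text
t: 6.58
tool_pos: [0.579, -0.1661, 0.1125]
eef_rot: [-3.141, 0.001, 3.139]
force: [-0.1, 0.2, 0.0]
width: 0.0001
finger_force: 0.0
```

```bash
python3 f.py
```

```text
6.88 [ 0.5791 -0.1643  0.1124] [0.16 0.3  0.12] [0.44 0.48 0.23]
```

Emit:
{"name": "carry_out", "arguments": {
  "targets": [
    {"x": 0, "y": 0, "z": 0.15, "rx": 0, "ry": 0, "rz": 0, "grip": 1},
    {"x": 0, "y": 0, "z": 0.3, "rx": 0, "ry": 0, "rz": 0, "grip": 1},
    {"x": 0, "y": 0, "z": 0.38, "rx": 0, "ry": 0, "rz": 0, "grip": 1},
    {"x": 0, "y": 0, "z": 0.44, "rx": 0, "ry": 0, "rz": 0, "grip": 1},
    {"x": 0, "y": 0, "z": 0.44, "rx": 0, "ry": 0, "rz": 0, "grip": 1}
  ]
}}

```text
t: 7.3
tool_pos: [0.5783, -0.165, 0.059]
eef_rot: [3.141, -0.002, 3.141]
force: [-4.2, 1.8, 8.1]
width: -0.0003
finger_force: 4.0
```

```bash
python3 f.py
```

```text
7.6 [ 0.5783 -0.165   0.0602] [-3.8   2.41  7.46] [0.29 0.3  0.48]
```

Emit:
{"name": "carry_out", "arguments": {
  "targets": [
    {"x": 0, "y": 0, "z": -0.2, "rx": 0, "ry": 0, "rz": 0, "grip": 1},
    {"x": 0, "y": 0, "z": -0.44, "rx": 0, "ry": 0, "rz": 0, "grip": 1},
    {"x": 0, "y": 0, "z": -0.44, "rx": 0, "ry": 0, "rz": 0, "grip": 1},
    {"x": 0, "y": 0, "z": -0.44, "rx": 0, "ry": 0, "rz": 0, "grip": 1}
  ]
}}

```text
t: 7.93
tool_pos: [0.5805, -0.1662, 0.1145]
eef_rot: [-3.141, 0.004, 3.141]
force: [-0.5, 0.1, -0.0]
width: 0.0
finger_force: 0.0
```

Forces at about 8–9 mm of travel were 12.2 N on the left, 4.2 N in the middle and 7.5 N on the right, so the middle mount is the softest. Next is the middle tag at (0.503, -0.024).

Emit:
{"name": "carry_out", "arguments": {
  "targets": [
    {"x": 0.2, "y": 0.3, "z": 0, "rx": 0, "ry": 0, "rz": 0, "grip": 1},
    {"x": 0.4, "y": 0.6, "z": 0, "rx": 0, "ry": 0, "rz": 0, "grip": 1},
    {"x": 0.6, "y": 0.9, "z": 0, "rx": 0, "ry": 0, "rz": 0, "grip": 1},
    {"x": 0.6, "y": 0.9, "z": 0, "rx": 0, "ry": 0, "rz": 0, "grip": 1}
  ]
}}

```text
t: 8.27
tool_pos: [0.5016, -0.0508, 0.1109]
eef_rot: [3.138, -0.007, -3.135]
force: [-0.4, 1.0, 0.2]
width: 0.0004
finger_force: 0.0
```

Emit:
{"name": "carry_out", "arguments": {
  "targets": [
    {"x": 0.04, "y": 0.28, "z": 0, "rx": 0, "ry": 0, "rz": 0, "grip": 1},
    {"x": 0.04, "y": 0.28, "z": 0.2, "rx": 0, "ry": 0, "rz": 0, "grip": 1},
    {"x": 0.04, "y": 0.28, "z": 0.3, "rx": 0, "ry": 0, "rz": 0, "grip": 1},
    {"x": 0.04, "y": 0.28, "z": 0.3, "rx": 0, "ry": 0, "rz": 0, "grip": 1},
    {"x": 0.04, "y": 0.28, "z": 0.3, "rx": 0, "ry": 0, "rz": 0, "grip": 1}
  ]
}}

```text
t: 8.68
tool_pos: [0.5014, -0.0244, 0.0757]
eef_rot: [-3.141, -0.002, 3.141]
force: [0.1, -0.4, -0.4]
width: 0.0
finger_force: 0.0
```

```bash
python3 f.py
```

```text
8.98 [ 0.5026 -0.0246  0.077 ] [0.17 0.38 0.31] [0.56 0.5  0.42]
```

Emit:
{"name": "carry_out", "arguments": {
  "targets": [
    {"x": 0, "y": 0, "z": 0.08, "rx": 0, "ry": 0, "rz": 0, "grip": 1},
    {"x": 0, "y": 0, "z": 0.15, "rx": 0, "ry": 0, "rz": 0, "grip": 1},
    {"x": 0, "y": 0, "z": 0.2, "rx": 0, "ry": 0, "rz": 0, "grip": 1},
    {"x": 0, "y": 0, "z": 0.25, "rx": 0, "ry": 0, "rz": 0, "grip": 1},
    {"x": 0, "y": 0, "z": 0.25, "rx": 0, "ry": 0, "rz": 0, "grip": 1}
  ]
}}

```text
t: 9.4
tool_pos: [0.5029, -0.0243, 0.0479]
eef_rot: [3.141, 0.0, 3.14]
force: [-4.8, 0.4, 26.8]
width: -0.0002
finger_force: 12.9
```

```bash
python3 f.py
```

```text
9.7 [ 0.5029 -0.0243  0.0479] [-5.030e+00 -1.000e-02  2.622e+01] [0.12 0.48 0.51]
```

The tag is against its stop: the tip is at z = 0.048 with 26 N on it. I'll lift clear and check.

Emit:
{"name": "carry_out", "arguments": {
  "targets": [
    {"x": 0, "y": 0, "z": -0.25, "rx": 0, "ry": 0, "rz": 0, "grip": 1},
    {"x": 0, "y": 0, "z": -0.5, "rx": 0, "ry": 0, "rz": 0, "grip": 1},
    {"x": 0, "y": 0, "z": -0.8, "rx": 0, "ry": 0, "rz": 0, "grip": 1},
    {"x": 0, "y": 0, "z": -1, "rx": 0, "ry": 0, "rz": 0, "grip": 1}
  ]
}}

```text
t: 10.03
tool_pos: [0.5023, -0.0243, 0.1683]
eef_rot: [-3.142, 0.001, 3.141]
force: [1.0, 0.2, 0.3]
width: 0.0002
finger_force: 0.0
```

Emit:
{"name": "carry_out", "arguments": {
  "targets": [
    {"x": 0.3, "y": 0, "z": -0.2, "rx": 0, "ry": 0, "rz": 0, "grip": 1},
    {"x": 0.5, "y": 0, "z": -0.4, "rx": 0, "ry": 0, "rz": 0, "grip": 1},
    {"x": 0.5, "y": 0, "z": -0.4, "rx": 0, "ry": 0, "rz": 0, "grip": 1},
    {"x": 0.5, "y": 0, "z": -0.4, "rx": 0, "ry": 0, "rz": 0, "grip": 1},
    {"x": 0.5, "y": 0, "z": -0.4, "rx": 0, "ry": 0, "rz": 0, "grip": 1}
  ]
}}

```text
t: 10.45
tool_pos: [0.4423, -0.024, 0.2139]
eef_rot: [3.142, -0.0, 3.141]
force: [0.1, -0.2, 0.5]
width: -0.0001
finger_force: 0.0
```

```bash
python3 - <<'E'
from cell import read_camera
import numpy as np, cv2
pts={"L":(.453,.192),"M":(.502,-.024),"R":(.494,-.165),"Lp":(.538,.193),"Mp":(.588,-.024),"Rp":(.579,-.165)}
for c in("scene","top"):
    d=read_camera(c); D=d["depth"]; v,u=np.mgrid[:384,:512]
    X=(np.stack([(u-d["cx"])/d["fx"]*D,(v-d["cy"])/d["fy"]*D,D],-1)-d["t"])@d["R"]
    for n,(x,y) in pts.items():
        m=(D>0)&(abs(X[...,0]-x)<.008)&(abs(X[...,1]-y)<.008)&(X[...,2]<.1)
        print(c,n,m.sum(),np.median(X[m][:,2]).round(4) if m.any() else None)
    if c=="scene": cv2.imwrite("pics/scene1.png",cv2.cvtColor(d["pixels"],cv2.COLOR_RGB2BGR))
E
```

```text
scene L 27 0.0604
scene M 28 0.0486
scene R 27 0.0602
scene Lp 41 0.0682
scene Mp 38 0.0684
scene Rp 37 0.0683
top L 38 0.0597
top M 48 0.0473
top R 45 0.0596
top Lp 45 0.0674
top Mp 44 0.0678
top Rp 42 0.0679
```

View pics/scene1.png

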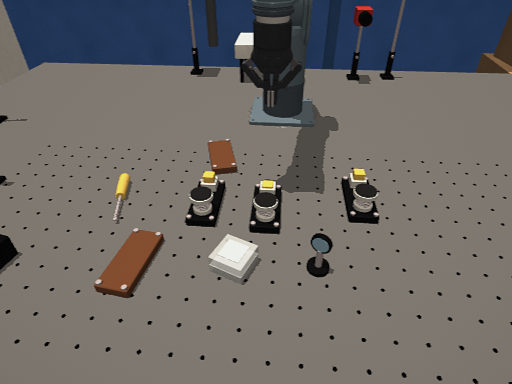

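The middle tag at (267,186) is down 12 mm. The other two tags are up, all three pads are back up, the bystanders haven't moved and the arm is clear.

```bash
python3 -c "
from cell import r
print(r.close_job())"
```

```text
the job is handed in; nothing more can be done
None
```

I pressed the pads left to right and found the middle mount softest (about 0.4 N/mm, against 0.9 right and 1.2 left), pushed its tag fully down, left the other tags and bystanders in place, and handed the job in; no verdict came back.

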